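# Set the fondue stand's sliding leg to its mark and close the cam

### The arm

A 6-joint arm with a two-finger parallel gripper is mounted at the origin on the work surface. World frame = base frame: x ahead of the robot, y to its left, z up, the work surface at z = 0. Lengths are in m, angles in rad, forces in N, time in s.
With the tool pointing down it reaches from about 0.35 to 0.875 m from the base axis. Payload 15.5 kg.
Tool frame: the origin (TCP) lies at the very end of the fingers, on their centre line; the grasp point (between the pads) lies 19 mm behind it; x points along the fingers, y is the direction in which the jaws open and shut, and the axes are right-handed (so a half turn about x gives the same grasp; the last joint's range is limited). The gripper opens to 85 mm and grips with 20 to 120 N. Pads are 22 mm wide; open, the fingers measure 114 mm over their backs; the gripper's body (76 mm by 85 mm) begins 54 mm behind the grasp point. The pads swing forward as they close: fully open they stand 13 mm farther back than shut.
Start: joints at [-1.381, 0.494, 1.345, -0, 1.302, -0.096], TCP at [0.176, -0.6, 0.231] pointing down, gripper open.
Joint ranges: [-2.91, 2.91], [-0.82, 2.16], [0.22, 2.67], [-1.22, 4.37], [0.12, 2.79], [-3.08, 3.08]. Speed limits (rad/s): [1.89, 1.89, 2.57, 3.01, 3.01, 3.01].

### API

Orientations are given as a rotation vector (axis times angle).
In Python, from rig import * gives the robot as it stands.
- The arm moves only by the shell command python3 -m jog 'ROWS' [OPENING]. ROWS is text: rows parted by semicolons, each of 4 numbers parted by spaces: the shift along the tool's x, y, z in m, then the turn about the tool's x in rad. A call has 1 to 5 rows; each row shifts and turns the commanded pose from where the row before left it, along the tool's axes as they then stand; what a row does not reach is not made up. A row lasts 1/12 s, in which the tool goes at most 41.7 mm and 7.16 degrees, less where a joint would pass 70% of its speed; a pose out of reach is approached as far as the arm can. A call is refused whole if a number of a shift passes 0.0417 or a number of a turn 0.125, either way. A call with a gripper value outside its range is refused whole. OPENING is the finger opening in m, from 0 to 0.0854, set as the call begins (- or left out, the last holds). The fingers move at their own pace and stop on an object; the grip force is fixed at half the most. Time passes only in rows, so rows that do not move let the fingers close. It gives the time, the measured TCP pose, the force and the opening at its end, in the units of the state.
- get_obs(): the state, without advancing time (a new reading comes with each control period).
- capture(name): name is "scene" or "top"; returns a dict with "pixels" (480x640x3 uint8, blue, green, red), "range_z" (480x640 float32, m along the optical axis (not along the pixel's ray), 0 where there is no reading), "intrinsics" (3x3 intrinsics, pixels), "R" (3x3) and "t" (3): a world point X has camera coordinates R X + t. Camera axes: x right, y down, z forward; pixel columns grow to the right and rows downward; lengths in m; the calibration is good to about 2 mm. A picture is of the moment at which its call begins.
- hand_in(): hands the job in, once; it reports no verdict.
The state is a dict: "time": time; "q": joint angles; "joint_velocities": joint speeds; "tau": joint torques, N m; "eef_pos": TCP position; "tcp_rot": TCP orientation; "ft_force": force on the tool from outside, world axes, zero at the start; "moment": the same for the moment, N m; "opening": opening from 0.0 (shut) to 1.0 (fully open).
Only numpy, scipy, OpenCV 4.12 (cv2) and the standard library are available. Lean on these libraries where they do the work, as an engineer would, in place of code of your own. Each camera call takes 0.05 s, during which the arm holds its last target.

### The job

The fondue stand lies upside down; grip the foot of its adjustable leg and draw the leg up until the groove round the rod is level with the sleeve's rim (the foot is then level with the other two feet). Keep the leg held at that mark and, by turning the hand clockwise so that a finger pushes the upright tab of the cam lever round, close the lever fully; do not close it with the leg off its mark. Finish still gripping the foot with the leg at the mark, as the clamp screw will be tightened while you hold it, and leave everything else on the shelf where it is.

Things in the scene. Friction and masses are not known exactly. Their poses are not given: they have to be found in the camera images.
- stand: Iron fondue stand, upside down, immovable (mm): ring 176 across, 16 high on the shelf; 3 upright legs 80 from its centre. Two are fixed, at +60 and -60 degrees, with black rubber feet 30 across, 24 high, tops at height 159. The adjustable one, at (-80, 0) of the stand's frame, is a sleeve 22 across, 70 high with a cam lever round its top and a sliding leg. Origin: ring centre, shelf height.
- sleeve_top (a point): Centre of the top rim of the adjustable leg's sleeve, at height 70 mm: on the common vertical axis of the sleeve, the sliding leg, its foot and the cam lever.
- leg (a joint): Sliding leg, a steel rod 11 mm across that draws straight up from the sleeve: m drawn out, 0 to 0.060 (stops). At 0.035 the dark 4 mm groove round it, the length mark, is level with the sleeve's rim and its foot with the fixed feet (top at 159 mm). Starts fully in, at 0. 0.14 to 0.24 kg with its foot, moves easily, sinks if let go even with the lever closed.
- foot: Rubber foot on top of the sliding leg, to be gripped: an upright cylinder 30 mm across, 24 high, origin at its centre, at height 112 mm + the leg's value. It spins freely on the leg, so the hand holding it can turn about the vertical axis without effort.
- cam (a joint): Cam lever, turning about the leg's axis: 0 = open, 0.8 rad = fully closed (stop). It closes CLOCKWISE seen from above, starts at 0 to 0.12 and stays where it is left; takes 2 to 3 N at the tab. At 0 it points from the leg's axis at -60 degrees in the stand's frame. Its low arm reaches 47 mm out at height 56 to 66 mm.
- cam_tab (a point): Top centre of the lever's upright steel tab, at height 148 mm (does not rise with the leg), 27 mm from the leg's axis. The tab is a radial plate 5 thick, 20 to 34 mm from the axis, height 60 to 148: it stands beside the foot, so a finger gripping the foot at the marked height pushes the tab round when the hand turns clockwise about the leg's axis.
- pot: Bystander: red ceramic fondue pot, 170 across, 100 high; origin at the centre of its underside.
- saucer: Bystander: white porcelain saucer, 140 across, 20 high; origin at the centre of its underside.
- burner: Bystander: steel burner, 96 across, 55 high, with a small black regulator knob on its -x side; origin at the centre of its underside.
- forks: Bystander: six fondue forks lying flat side by side in a grey hard silicone sleeve, about 240 x 100 x 24 overall, long way along its x; origin under the sleeve.
- cap: Bystander: steel burner cap, 60 across, 36 high, lying on the shelf inside the stand's ring; origin at the centre of its underside.
- spare_foot: Bystander: a loose spare rubber foot, 30 across, 24 high, near the stand; NOT the foot to be handled; origin at the centre of its underside.
- key: Bystander: small clamp-screw key, 86 long, 16 high, lying near the stand; origin under the end of its black grip.
Mind the look-alikes: they are no part of the job. There is more than one size of the stand; the job needs the smallest.

How it is judged:
On the way:
1. the leg is held by its foot at the length mark (within 5 mm) with the lever still open (contact force between the fingers and foot above 3 N and value of joint leg between 0.03 and 0.04 m and value of joint cam below 0.35 rad), for 0.2 s.
At the end, for the whole second after the job is handed in: The fingers still grip the foot (more than 3 N), the leg is at its mark (drawn out 0.035 m, within 5 mm) and the cam lever is fully closed (past 0.7 of 0.8 rad) (contact force between the fingers and foot above 3 N and value of joint leg between 0.03 and 0.04 m and value of joint cam above 0.7 rad); the arm keeps its last pose, push and grip.
It fails at once if the lever is closed (past 0.45 rad) with the leg more than 8 mm off its mark (value of joint cam above 0.45 rad and (value of joint leg below 0.027 m or value of joint leg above 0.043 m)).
It fails at once if a bystander is moved more than 20 mm (distance of any of pot, saucer, burner, forks, cap, spare_foot, key from where it was at the start of the episode above 0.02 m).
It also fails if it takes over 40 s, if anything falls off the work surface, if the arm or the gripper's body presses on something with over 40 N, if the wrist force passes 120 N, or if a joint passes its speed limit or range.

## Working session

There is one attempt and no reset: what is moved stays moved. The work goes in short steps, Python scripts to look and compute and a shell command to move; the robot and the scene stay as the last step left them, time stands still between calls to the robot, and variables do not carry over. Pictures are saved under pics/ and viewed, and the job is handed in when it is done.

```bash
mkdir -p pics
python3 - <<'E'
from rig import *
import cv2,numpy as np
for n in("scene","top"):
    c=capture(n); cv2.imwrite(f"pics/{n}0.png",c["pixels"]); np.savez(f"{n}0.npz",**c)
    print(n,c["intrinsics"].tolist(),(-c["R"].T@c["t"]).round(3),c["R"].round(2).tolist())
o=get_obs();print(o)
E
```

```text
scene [[462.52864618043964, 0.0, 310.3185657515408], [0.0, 462.52864618043964, 233.4702633506872], [0.0, 0.0, 1.0]] [ 1.356 -0.221  0.707] [[0.27, 0.96, -0.02], [0.54, -0.17, -0.83], [-0.8, 0.21, -0.56]]
top [[531.7561295231939, 0.0, 320.71369615983315], [0.0, 531.7561295231939, 235.10010790035744], [0.0, 0.0, 1.0]] [0.376 0.024 1.738] [[0.01, -1.0, 0.01], [-1.0, -0.01, -0.08], [0.08, -0.01, -1.0]]
{'time': 0.1, 'q': array([-1.38152615e+00,  4.94143966e-01,  1.34606738e+00,  7.36563453e-06,
        1.30247801e+00, -9.55274060e-02]), 'joint_velocities': array([ 0.00034696, -0.0020453 , -0.00173964, -0.00029093, -0.00154262,
        0.00054874]), 'tau': array([ 2.11556813e-03, -8.83587527e+01, -3.84564972e+01,  1.44301966e-04,
        5.08725381e-03, -1.53054486e-05]), 'eef_pos': array([ 0.17553114, -0.59951524,  0.23074623]), 'tcp_rot': array([ 2.06910234,  0.29779534, -2.06919492]), 'ft_force': array([-0.26746327, -0.13824375,  0.08952528]), 'moment': array([ 0.01810468,  0.00986412, -0.00130542]), 'opening': 0.9973043312140862}
```

View pics/scene0.png

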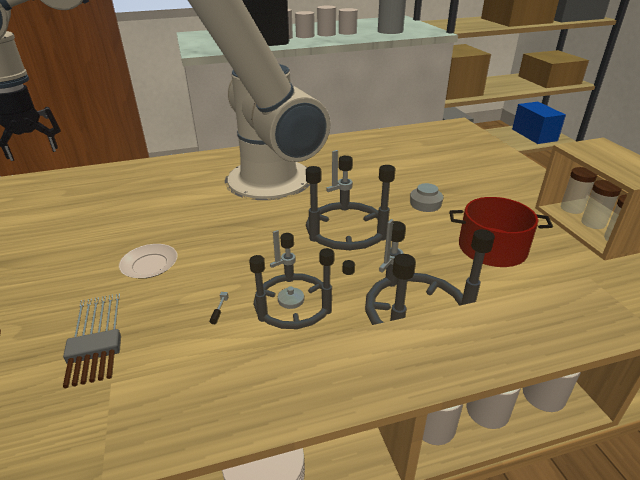

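View pics/top0.png

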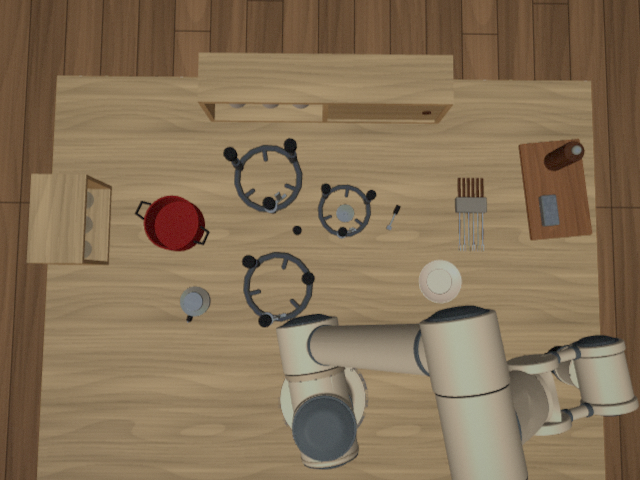

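Run:
```python
import cv2,numpy as np
a=cv2.imread("pics/top0.png")[165:255,295:415]; b=cv2.imread("pics/scene0.png")[215:335,200:360]
cv2.imwrite("pics/z_top0.png",cv2.resize(a,None,fx=6,fy=6,interpolation=cv2.INTER_CUBIC))
cv2.imwrite("pics/z_scene0.png",cv2.resize(b,None,fx=5,fy=5,interpolation=cv2.INTER_CUBIC))
```

```text
(no output)
```

View pics/z_top0.png

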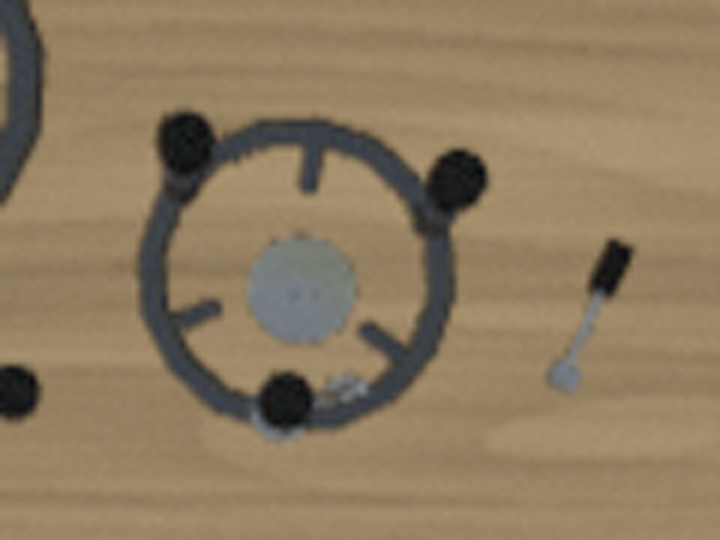

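View pics/z_scene0.png

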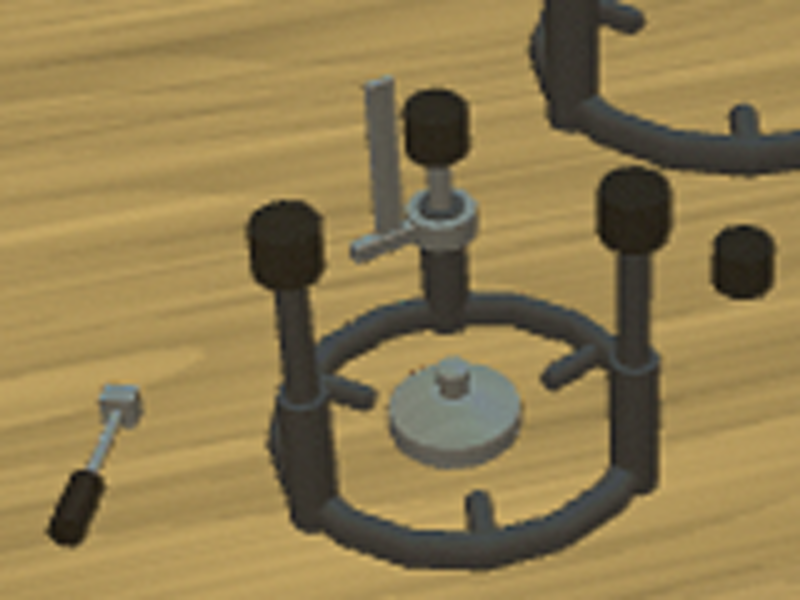

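```bash
cat > h.py <<'E'
import cv2,numpy as np
def load(n): return dict(np.load(n))
def ray(c,u,v,z):
    d=c["R"].T@np.linalg.solve(c["intrinsics"],[u,v,1.]); o=-c["R"].T@c["t"]; return o+d*(z-o[2])/d[2]
def proj(c,X):
    p=c["intrinsics"]@(c["R"]@np.asarray(X)+c["t"]); return p[:2]/p[2]
def blobs(c,box,thr):
    x0,y0,x1,y1=box; g=c["pixels"].max(axis=2)[y0:y1,x0:x1]
    m=(g<thr).astype(np.uint8); n,l,s,ce=cv2.connectedComponentsWithStats(m)
    return [(ce[i]+[x0,y0],s[i,4],s[i,:4].tolist()) for i in range(1,n) if s[i,4]>15]
E
python3 - <<'E'
from h import *
T=load("top0.npz");S=load("scene0.npz")
for c,b in((T,(290,165,415,260)),(S,(200,215,360,335))):
  for thr in (36,42):
    print(thr)
    for ce,a,s in blobs(c,b,thr): print(ce.round(2),a,s, ray(c,*ce,.147).round(4),ray(c,*ce,.112).round(4))
E
```

```text
36
[325.64 188.52] 67 [32, 19, 9, 10] [ 0.6481 -0.0017  0.147 ] [ 0.6541 -0.0022  0.112 ]
[370.79 194.74] 62 [77, 25, 9, 10] [ 0.6303 -0.1383  0.147 ] [ 0.6358 -0.1419  0.112 ]
[396.56 209.37] 27 [104, 41, 6, 8] [ 0.5863 -0.2161  0.147 ] [ 0.5909 -0.2214  0.112 ]
[296.87 229.71] 45 [4, 61, 7, 8] [0.5224 0.084  0.147 ] [0.5256 0.0853 0.112 ]
[342.32 231.58] 53 [49, 63, 8, 8] [ 0.5178 -0.0526  0.147 ] [ 0.5209 -0.0543  0.112 ]
42
[325.68 188.59] 68 [32, 19, 9, 10] [ 0.6479 -0.0018  0.147 ] [ 0.6539 -0.0023  0.112 ]
[370.57 194.91] 68 [76, 25, 10, 11] [ 0.6297 -0.1377  0.147 ] [ 0.6353 -0.1412  0.112 ]
[396.56 209.37] 27 [104, 41, 6, 8] [ 0.5863 -0.2161  0.147 ] [ 0.5909 -0.2214  0.112 ]
[296.98 229.83] 47 [4, 61, 7, 8] [0.522  0.0837 0.147 ] [0.5252 0.085  0.112 ]
[342.31 231.6 ] 55 [48, 63, 9, 8] [ 0.5177 -0.0526  0.147 ] [ 0.5208 -0.0542  0.112 ]
36
42
[287.   243.34] 41 [81, 22, 12, 11] [ 0.5832 -0.0671  0.147 ] [ 0.5349 -0.0575  0.112 ]
[325.59 258.89] 107 [120, 34, 13, 17] [ 0.6577 -0.0059  0.147 ] [0.6141 0.0075 0.112 ]
[347.8  268.25] 83 [143, 45, 11, 15] [0.6986 0.0263 0.147 ] [0.6575 0.0417 0.112 ]
[261.89 266.56] 18 [59, 47, 5, 10] [ 0.6447 -0.1318  0.147 ] [ 0.6002 -0.1263  0.112 ]
[214.   318.24] 42 [10, 95, 10, 14] [ 0.7604 -0.2364  0.147 ] [ 0.7232 -0.2374  0.112 ]
```

Run:
```python
from h import *
T=load("top0.npz");S=load("scene0.npz")
for thr in (50,56):
    for ce,a,s in blobs(S,(270,228,310,252),thr): print(thr,ce.round(2),a,s, ray(S,*ce,.112).round(4))
    for ce,a,s in blobs(S,(200,215,360,335),thr): print(thr,ce.round(2),a,s,ray(S,*ce,.147).round(4))
A=np.array([.648,-.0018]);B=np.array([.630,-.138])
m=(A+B)/2;d=A-B;n=np.array([-d[1],d[0]])/np.linalg.norm(d);print("adj pred",m+n*.120, np.degrees(np.arctan2(-n[1],-n[0])))
for p in ([.521,-.054,.124],[.521,-.054,.100]): print(proj(T,p),proj(S,p))
print(blobs(T,(336,224,350,240),50))
for n,c,b in(("t",T,(340,220,375,245)),):
  print(c["pixels"].max(axis=2)[b[1]:b[3],b[0]:b[2]])
```

```text
50 [286.55 240.15] 158 [11, 5, 12, 15] [ 0.5226 -0.0557  0.112 ]
50 [318.12 225.  ] 17 [118, 2, 2, 17] [0.5357 0.0145 0.147 ]
50 [286.55 240.15] 158 [81, 18, 12, 15] [ 0.5717 -0.0654  0.147 ]
50 [326.13 256.83] 202 [120, 34, 14, 17] [ 0.6516 -0.0029  0.147 ]
50 [256.5  264.16] 209 [50, 40, 14, 21] [ 0.6341 -0.1406  0.147 ]
50 [348.   267.04] 138 [143, 45, 11, 15] [0.6952 0.0279 0.147 ]
50 [322.   297.43] 21 [121, 73, 3, 20] [ 0.7636 -0.0453  0.147 ]
50 [214.51 316.4 ] 80 [10, 94, 10, 15] [ 0.7562 -0.2351  0.147 ]
56 [286.61 240.08] 160 [11, 5, 12, 15] [ 0.5224 -0.0555  0.112 ]
56 [320.67 236.26] 135 [106, 0, 49, 35] [0.5791 0.0074 0.147 ]
56 [318.17 223.49] 69 [114, 0, 14, 20] [0.5299 0.0164 0.147 ]
56 [286.61 240.08] 160 [81, 18, 12, 15] [ 0.5714 -0.0652  0.147 ]
56 [326.23 261.77] 277 [120, 34, 14, 39] [ 0.6669 -0.0074  0.147 ]
56 [257.15 268.04] 276 [50, 40, 14, 40] [ 0.6465 -0.1415  0.147 ]
56 [348.11 267.13] 142 [143, 45, 11, 15] [0.6955 0.028  0.147 ]
56 [285.62 270.46] 24 [84, 50, 4, 12] [ 0.67   -0.0902  0.147 ]
56 [291.49 277.38] 103 [68, 50, 48, 22] [ 0.6935 -0.0843  0.147 
[... 3486 characters left out ...]
 157 158 155 156 154 155 156 154 154 156 152 153
  154 152 152 151 152 151 149 148 151 150 149 148 150 146 148 148 147]
 [156 157 155 156 153 153 155 154 152 154 152 153 150 152 152 151 150 150
  150 150 151 150 150 148 148 147 145 148 146 144 145 147 146 144 145]
 [157 157 158 156 156 156 155 156 153 154 154 153 154 154 153 152 154 154
  151 150 151 152 151 149 151 149 149 150 147 147 145 148 144 146 146]
 [157 157 156 156 157 157 158 156 158 155 157 156 155 154 156 156 153 152
  154 155 154 153 151 152 150 150 150 151 149 151 151 150 150 149 149]
 [152 154 157 154 158 159 160 160 157 156 158 157 156 155 158 158 155 157
  158 156 157 156 154 152 153 154 155 153 155 154 153 152 152 155 154]]
```

```bash
cat >> h.py <<'E'
from scipy.spatial.transform import Rotation as Ro
def st(o):
    M=Ro.from_rotvec(o["tcp_rot"]).as_matrix(); 
    return M, np.degrees(np.arctan2(M[1,1],M[0,1]))
def plan(o,tgt):
    M,yaw=st(o); return M.T@(np.asarray(tgt)-o["eef_pos"])
E
python3 - <<'E'
from rig import *
from h import *
o=get_obs();M,y=st(o);print(M.round(3),y,np.degrees(np.arctan2(-.6,.176)))
T=load("top0.npz");S=load("scene0.npz")
for cam in (0,.06,.12):
    a=np.radians(-67.5)-cam; p=[.521+.027*np.cos(a),-.0545+.027*np.sin(a),.148]; print(cam,proj(T,p),proj(S,p))
E
```

```text
[[-0.     0.281 -0.96 ]
 [ 0.001 -0.96  -0.281]
 [-1.    -0.001 -0.   ]] -73.68240884187921 -73.65182845264876
0 [351.27885367 227.12560493] [275.97434436 230.65065195]
0.06 [351.46889107 227.62857601] [275.56910605 230.32229702]
0.12 [351.62839024 228.14190417] [275.20307491 229.97987378]
```

```bash
python3 -m jog '0 0 0 -0.12;0 0 0 -0.12;0 0 0 -0.12;0 0 0 -0.12;0 0 0 -0.12'; python3 -m jog '0 0 0 -0.12;0 0 0 -0.12;0 0 0 -0.12;0 0 0 -0.12;0 0 0 0'
python3 - <<'E'
from rig import *
from h import *
o=get_obs();M,y=st(o);print(M.round(3),y,plan(o,[.521,-.0545,.231]))
E
```

```text
time: 0.52
eef_pos: [0.1756, -0.5996, 0.2309]
tcp_rot: [1.69, 0.807, -1.69]
ft_force: [-0.6, -0.2, -0.6]
opening: 0.999
time: 0.93
eef_pos: [0.1756, -0.5996, 0.231]
tcp_rot: [1.355, 1.109, -1.354]
ft_force: [-0.3, -0.8, 0.1]
opening: 0.996
[[-0.     0.98  -0.198]
 [ 0.001 -0.198 -0.98 ]
 [-1.    -0.    -0.001]] -11.429462305274736 [ 2.76692819e-04  2.30551756e-01 -6.02763027e-01]
```

```bash
R='0 0.0144 -0.0377 0'; python3 -m jog '0 0.0144 -0.0376 0;0 0.0144 -0.0376 0;0 0.0144 -0.0376 0;0 0.0144 -0.0376 0;0 0.0144 -0.0376 0'; python3 -m jog '0 0.0144 -0.0376 0;0 0.0144 -0.0376 0;0 0.0144 -0.0376 0;0 0.0144 -0.0376 0;0 0.0144 -0.0376 0';python3 -m jog '0 0.0144 -0.0376 0;0 0.0144 -0.0376 0;0 0.0144 -0.0376 0;0 0.0144 -0.0376 0;0 0 0 0'
python3 - <<'E'
from rig import *
from h import *
o=get_obs();M,y=st(o);print(o["q"].round(3),y,plan(o,[.521,-.0545,.231]))
E
```

```text
time: 1.35
eef_pos: [0.285, -0.4287, 0.2311]
tcp_rot: [1.363, 1.102, -1.363]
ft_force: [0.4, -0.2, 0.4]
opening: 0.999
time: 1.77
eef_pos: [0.394, -0.2594, 0.2313]
tcp_rot: [1.363, 1.102, -1.363]
ft_force: [0.6, -0.5, -0.5]
opening: 0.999
time: 2.18
eef_pos: [0.4833, -0.1206, 0.2313]
tcp_rot: [1.361, 1.105, -1.358]
ft_force: [-1.0, 0.1, -0.1]
opening: 1.001
[-0.365  0.316  1.652  0.002  1.173 -0.16 ] -11.82317935374906 [ 0.00039731  0.02332062 -0.07237256]
```

```bash
python3 -m jog '0 0.0117 -0.0362 0;0 0.0116 -0.0362 0;0 0 0 0'
python3 - <<'E'
from rig import *
from h import *
o=get_obs();M,y=st(o);print(o["q"].round(3),y,plan(o,[.521,-.0545,.231]))
c=capture("scene");a=c["pixels"][150:330,200:400];cv2.imwrite("pics/s1.png",cv2.resize(a,None,fx=3,fy=3,interpolation=cv2.INTER_CUBIC))
c=capture("top");a=c["pixels"][150:270,270:430];cv2.imwrite("pics/t1.png",cv2.resize(a,None,fx=4,fy=4,interpolation=cv2.INTER_CUBIC))
E
```

```text
time: 2.43
eef_pos: [0.5205, -0.0553, 0.2313]
tcp_rot: [1.362, 1.104, -1.359]
ft_force: [-1.1, -0.3, 0.4]
opening: 0.998
[-0.221  0.351  1.595  0.002  1.195 -0.014] -11.906004072821947 [ 0.00026469  0.00031101 -0.00086571]
```

View pics/s1.png

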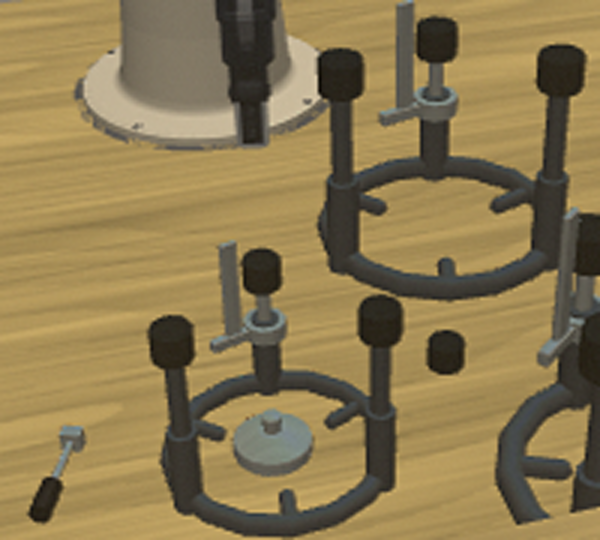

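View pics/t1.png

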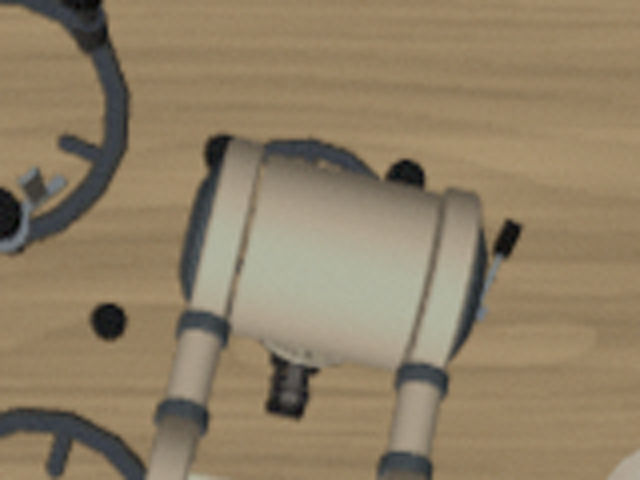

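```bash
python3 -m jog '0.035 0.0003 -0.0009 0;0.035 0 0 0;0.025 0 0 0;0 0 0 0;0 0 0 0'
python3 - <<'E'
from rig import *
from h import *
o=get_obs();M,y=st(o);print(o["q"].round(3),y,plan(o,[.521,-.0545,.09]))
S=capture("scene");a=S["pixels"][180:300,200:360];cv2.imwrite("pics/s2.png",cv2.resize(a,None,fx=5,fy=5,interpolation=cv2.INTER_CUBIC)); print(proj(S,o["eef_pos"]))
E
```

```text
time: 2.95
eef_pos: [0.5178, -0.0596, 0.136]
tcp_rot: [1.36, 1.105, -1.363]
ft_force: [0.9, 0.3, 0.4]
opening: 1.0
[-0.229  0.472  1.709 -0.     0.963 -0.02 ] -11.960386353827937 [ 0.04595078  0.00222332 -0.00562323]
[283.80824671 230.4034991 ]
```

View pics/s2.png

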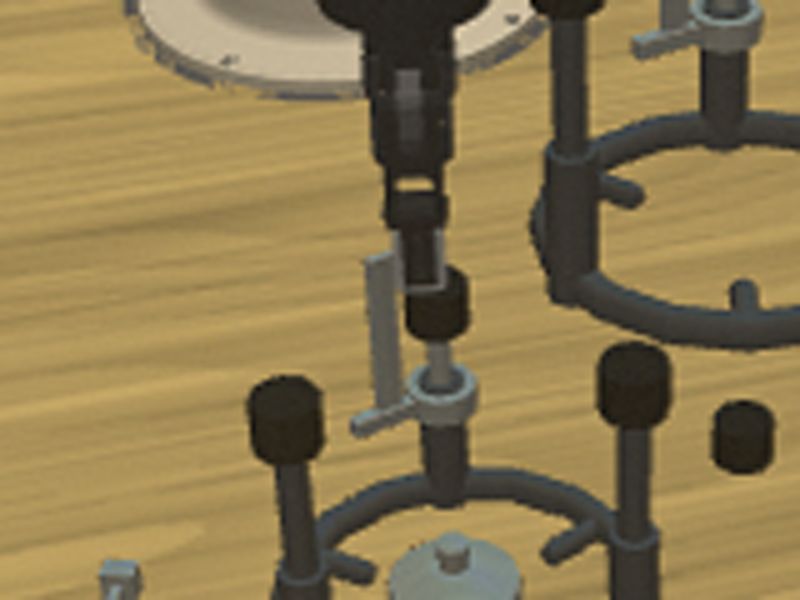

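```bash
python3 -m jog '0 0.0022 -0.0056 0;0 0 0 0;0 0 0 0'
python3 - <<'E'
from rig import *
from h import *
o=get_obs();M,y=st(o);print(M.round(4),y,plan(o,[.521,-.0545,.09]))
E
```

```text
time: 3.25
eef_pos: [0.5229, -0.0538, 0.1376]
tcp_rot: [1.36, 1.103, -1.358]
ft_force: [-0.1, -0.3, 0.4]
opening: 0.999
[[ 2.300e-03  9.789e-01 -2.045e-01]
 [-5.000e-04 -2.045e-01 -9.789e-01]
 [-1.000e+00  2.300e-03  0.000e+00]] -11.803044089940565 [ 0.04757552 -0.00180998  0.00102998]
```

```bash
python3 -m jog '0 0 0 0;0 0 0 0;0 0 0 0'
python3 - <<'E'
from rig import *
from h import *
for i in range(3):
  o=get_obs();M,y=st(o);print(y,plan(o,[.521,-.0545,.09]))
E
python3 -m jog '0 0 0 0'
```

```text
time: 3.5
eef_pos: [0.5221, -0.0539, 0.1365]
tcp_rot: [1.359, 1.104, -1.359]
ft_force: [0.1, 0.4, 0.2]
opening: 1.001
-11.806711346905479 [ 0.04653274 -0.00091533  0.00083763]
-11.806711346905479 [ 0.04653274 -0.00091533  0.00083763]
-11.806711346905479 [ 0.04653274 -0.00091533  0.00083763]
time: 3.58
eef_pos: [0.522, -0.0539, 0.1364]
tcp_rot: [1.359, 1.105, -1.359]
ft_force: [0.4, -0.0, 0.4]
opening: 1.0
```

```bash
python3 -m jog '0.02 -0.0009 0.0006 0;0.0165 0 0 0;0.01 0 0 0;0 0 0 0;0 0 0 0'; python3 -m jog '0 0 0 0;0 0 0 0'
python3 - <<'E'
from rig import *
from h import *
o=get_obs();M,y=st(o);print(y,plan(o,[.521,-.0545,.09]))
S=capture("scene");a=S["pixels"][180:300,200:360];cv2.imwrite("pics/s3.png",cv2.resize(a,None,fx=5,fy=5,interpolation=cv2.INTER_CUBIC)); print(proj(S,o["eef_pos"]))
E
```

```text
time: 4.0
eef_pos: [0.5208, -0.0542, 0.0897]
tcp_rot: [1.359, 1.105, -1.36]
ft_force: [-0.0, -0.6, 0.6]
opening: 1.002
time: 4.17
eef_pos: [0.5215, -0.0543, 0.0906]
tcp_rot: [1.36, 1.104, -1.358]
ft_force: [-0.5, -1.0, -0.1]
opening: 1.001
-11.79915043523969 [ 0.00057659 -0.0004498   0.00027123]
[287.46791275 247.4978707 ]
```

View pics/s3.png

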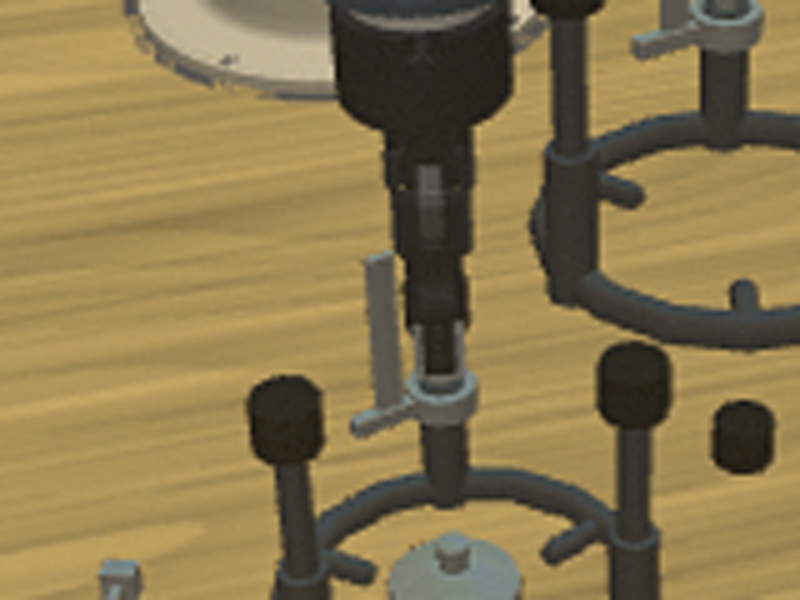

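```bash
python3 -m jog '0 0 0 0;0 0 0 0;0 0 0 0;0 0 0 0;0 0 0 0' 0; python3 -m jog '0 0 0 0;0 0 0 0;0 0 0 0;0 0 0 0'; python3 -m jog '0 0 0 0;0 0 0 0;0 0 0 0;0 0 0 0'
python3 - <<'E'
from rig import *
from h import *
o=get_obs();M,y=st(o);print(y,plan(o,[.521,-.0545,.09]),o["opening"]*85.4,o["eef_pos"])
E
```

```text
time: 4.63
eef_pos: [0.5245, -0.055, 0.0909]
tcp_rot: [1.362, 1.099, -1.354]
ft_force: [-0.5, 1.0, -0.1]
opening: 0.33
time: 4.97
eef_pos: [0.5241, -0.0549, 0.0908]
tcp_rot: [1.362, 1.099, -1.355]
ft_force: [11.7, -2.3, 3.4]
opening: 0.335
time: 5.3
eef_pos: [0.5241, -0.0549, 0.0908]
tcp_rot: [1.362, 1.099, -1.355]
ft_force: [11.6, -1.4, 2.7]
opening: 0.337
-11.811493357489413 [ 0.00074749 -0.00312642  0.00021135] 28.770668772465726 [ 0.52409887 -0.05493213  0.09076692]
```

```bash
python3 -m jog '0 0.003 0 0;0 0 0 0;0 0 0 0;0 0 0 0'
python3 -m jog '-0.01 0 0 0;-0.01 0 0 0;-0.01 0 0 0;-0.005 0 0 0;0 0 0 0';python3 -m jog '0 0 0 0;0 0 0 0;0 0 0 0;0 0 0 0'
python3 - <<'E'
from rig import *
from h import *
o=get_obs();M,y=st(o);print(y,o["opening"]*85.4,o["eef_pos"],o["ft_force"],o["moment"])
S=capture("scene");np.savez("s4.npz",**S);a=S["pixels"][180:300,200:360];cv2.imwrite("pics/s4.png",cv2.resize(a,None,fx=5,fy=5,interpolation=cv2.INTER_CUBIC)); print(proj(S,o["eef_pos"]))
E
```

```text
time: 5.63
eef_pos: [0.5244, -0.055, 0.0906]
tcp_rot: [1.36, 1.104, -1.358]
ft_force: [-2.2, -0.1, 15.9]
opening: 0.336
time: 6.05
eef_pos: [0.5243, -0.0549, 0.1262]
tcp_rot: [1.36, 1.103, -1.358]
ft_force: [2.6, -1.3, -0.9]
opening: 0.334
time: 6.38
eef_pos: [0.5242, -0.0549, 0.1245]
tcp_rot: [1.359, 1.104, -1.359]
ft_force: [4.3, -0.5, -1.3]
opening: 0.334
-11.805884597487605 28.49916116490335 [ 0.52420069 -0.05490874  0.12453591] [ 4.29158735 -0.48523171 -1.28715497] [-0.20709526 -0.80429632 -0.03334881]
[286.76454436 235.86352277]
```

View pics/s4.png

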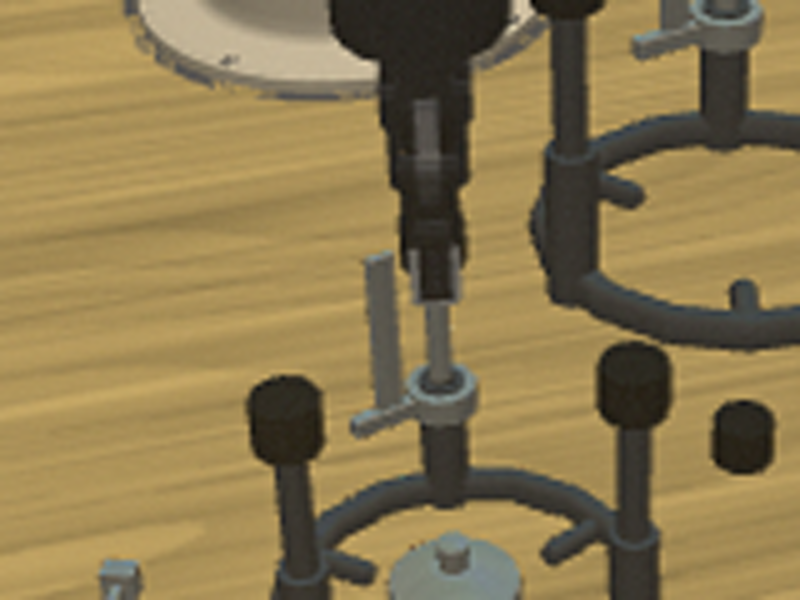

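```bash
python3 -m jog '-0.001 0 0 0;0 0 0 0;0 0 0 0;0 0 0 0'
python3 - <<'E'
from rig import *
from h import *
o=get_obs();print(o["eef_pos"],o["ft_force"])
S=capture("scene");np.savez("s5.npz",**S);a=S["pixels"][225:275,260:320];cv2.imwrite("pics/s5.png",cv2.resize(a,None,fx=12,fy=12,interpolation=cv2.INTER_CUBIC))
print(S["pixels"].max(axis=2)[236:268,282:296])
for z in (.07,.075,.08): print(z,proj(S,[.5242,-.0549,z]))
T=load("top0.npz")
E
```

```text
time: 6.77
eef_pos: [0.5242, -0.0549, 0.1256]
tcp_rot: [1.36, 1.104, -1.359]
ft_force: [4.9, -0.6, -1.2]
opening: 0.331
[ 0.52416821 -0.05491536  0.12557726] [ 4.94646825 -0.62999061 -1.21308111]
[[116  98  39  41  45  51  42  47  75 108 145 178 182 184]
 [113  96  38  42  42  47  41  45  73 112 152 185 182 181]
 [140  95  48  39  45  42  38  39  61 111 147 179 174 173]
 [136  95  46  50  53  51  53  66  72 113 158 169 162 163]
 [172 115 104 103 107 106 102 101 122 141 166 166 168 168]
 [169 173 164  85  96  95  89 102 177 175 173 172 170 171]
 [166 171 164  81  94  96  87  99 181 176 175 175 174 173]
 [173 175 169  84  95  94  89 100 179 175 173 174 173 171]
 [173 175 169 102  93  95  90  98 178 173 171 172 174 176]
 [173 174 168 100  95  95  88 104 188 180 178 177 178 178]
 [171 176 170 100  92  95  89  94 160 181 177 177 176 174]
 [180 180 174 123  94  97  90  96 159 176 174 175 173 170]
 [177 177 172 117  89  96  90  94 156 171 170 169 168 168]
 [171 172 167 115  91  95  91  92 141 165 160 159 157 158]
 [164 165 158 111  91  96  93  90 130 160 157 160 166 170]
 [161 164 158 108  
[... 384 characters left out ...]
 135 127]
 [140 137 109  66  57  61  64  63  73 106 144 136  90 116]
 [ 97 132 143 144 142 117 125 146 145 139 120  92  81 120]
 [125  91 100 108 131 131 124 121 113  89  86  82  81 123]
 [ 86  88  92  93  95  96  95  93  95  92  88  81  84 131]
 [ 85  88  91  92  94  97  91  95  93  89  85  83  97 152]
 [102  77  91  95  96  97  98  95  92  90  85 100 156 187]
 [181 150  80 101  94  97  94  93  96  91  72 128 184 180]
 [182 171  37  49  60  72  69  57  54  48  61 119 173 168]
 [177 170  67  51  54  56  57  58  54  53  53  96 167 161]
 [180 171  67  50  55  56  59  55  55  52  51 100 177 174]]
0.07 [287.92313279 255.48215916]
0.075 [287.8200567  253.73099268]
0.08 [287.71642851 251.97044639]
```

View pics/s5.png

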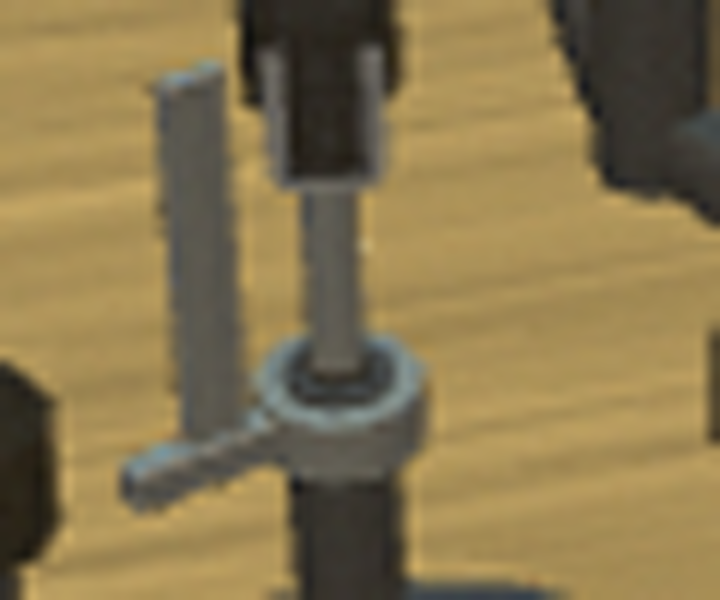

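Run:
```python
from h import *
S=load("s5.npz");S0=load("scene0.npz")
print(S["pixels"].max(axis=2)[224:238,277:297]);print(S0["pixels"].max(axis=2)[230:252,277:297])
ax=np.array([.5242,-.0549]);l=np.array([-.196,-.98])*.0147
for z in (.100,.130,.135,.140): print(z,proj(S,[*(ax+l),z]),proj(S,[*(ax-l),z]))
for z in (.068,.070,.072,.074): print(z,proj(S,[ax[0]+.0054,ax[1]-.001,z]))
```

```text
[[174 167 124  34  41  43  56  53  52  52  52  50  50  42  34  64 138 165
  163 165]
 [166 162 120  41  40  43  47  48  47  48  47  51  47  45  36  68 142 171
  171 172]
 [170 166 123  35  42  43  48  46  47  44  47  44  45  40  36  69 153 185
  178 175]
 [174 177 170  32  37  40  42  44  46  44  44  43  43  39  37  52 111 170
  167 163]
 [176 180 170  29  34  44  52  39  45  40  41  40  43  52  50  44 109 165
  164 164]
 [174 175 165  31  60  87  63  41  44  44  44  43  53  95 101  45 118 180
  175 172]
 [147 149 161  30  61 108  84  40  45  48  45  39  53  95  98  45 113 174
  169 166]
 [109 105 171  55  51 105  81  40  47  47  46  42  50  91  97  53 112 171
  169 172]
 [ 83 109 171  85  50 105  83  40  40  43  43  41  43  77  97  68 150 186
  181 178]
 [ 87 107 168  85  48 105  81  40  43  46  46  45  47  76 105 135 181 175
  173 174]
 [ 85 108 186 181 136 102 100  38  44  43  46  40  49  76 116 164 177 177
  174 171]
 [ 85 100 162 181 175 117  98  37  46  44  46  42  50  78 109 141 168 161
  158 165]
 [ 86  98 156 176 169 116  98  39  41  45  51  42  47  75 108 145 178 182
  184 
[... 1640 characters left out ...]
80 183 177 133  74  64  66  60  86 162 177 170 169 168
  167 165]
 [ 88  86 101 155 172 171 176 169 118  94  98  93  93 141 164 160 159 157
  156 156]
 [ 90  87  97 150 167 164 164 160 112  91  97  92  89 129 160 154 161 163
  167 172]
 [ 89  87  98 145 162 160 162 156 109  91  96  93  93 135 177 175 171 168
  165 164]]
0.1 [280.76740493 245.22269617] [293.81587178 244.44373982]
0.13 [280.01152835 234.2202497 ] [293.27638263 233.44442897]
0.135 [279.88311371 232.35106188] [293.18473222 231.57582548]
0.14 [279.75398787 230.47152205] [293.09257497 229.69688835]
0.068 [288.08274582 257.6264831 ]
0.07 [288.04161946 256.92717743]
0.072 [288.00040498 256.22637346]
0.074 [287.95910211 255.52406636]
```

```bash
python3 -m jog '0 0 0 0.08;0 0 0 0.08;0 0 0 0.08;0 0 0 0.08;0 0 0 0.08';python3 -m jog '0 0 0 0.08;0 0 0 0.08;0 0 0 0;0 0 0 0;0 0 0 0'
cat > look.py <<'E'
from rig import *
from h import *
import sys
n=sys.argv[1]
o=get_obs();M,y=st(o);print(y,o["opening"]*85.4,o["eef_pos"],o["ft_force"],o["moment"],o["q"][5])
S=capture("scene");a=S["pixels"][205:275,245:335];cv2.imwrite(f"pics/{n}.png",cv2.resize(a,None,fx=8,fy=8,interpolation=cv2.INTER_CUBIC))
E
python3 look.py s6
```

```text
time: 7.23
eef_pos: [0.5244, -0.055, 0.1256]
tcp_rot: [1.643, 0.856, -1.642]
ft_force: [6.2, -2.0, -2.3]
opening: 0.335
time: 7.65
eef_pos: [0.5245, -0.0551, 0.1256]
tcp_rot: [1.748, 0.743, -1.746]
ft_force: [6.7, -2.4, -1.5]
opening: 0.331
-43.8922647885221 28.242150915422812 [ 0.52447285 -0.0550521   0.12564284] [ 6.67945102 -2.36991967 -1.52271417] [-0.34594451 -0.99673348  0.04197316] 0.548340342187678
```

View pics/s6.png

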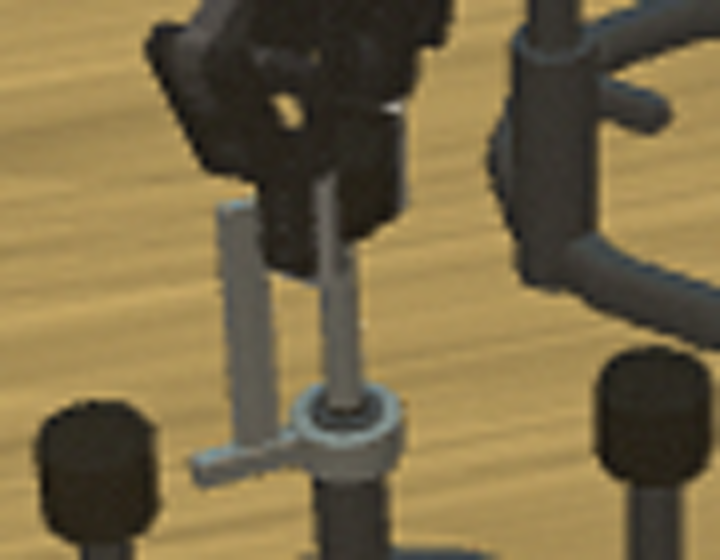

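```bash
python3 -m jog '0 0 0 0.07;0 0 0 0.07;0 0 0 0.07;0 0 0 0.07;0 0 0 0';python3 -m jog '0 0 0 0;0 0 0 0;0 0 0 0'
python3 look.py s7
```

```text
time: 8.12
eef_pos: [0.5246, -0.0552, 0.1257]
tcp_rot: [1.93, 0.512, -1.928]
ft_force: [7.3, -2.7, -1.7]
opening: 0.335
time: 8.37
eef_pos: [0.5246, -0.0551, 0.1257]
tcp_rot: [1.927, 0.517, -1.925]
ft_force: [5.8, -2.9, -2.4]
opening: 0.334
-59.93196721282986 28.560866780541446 [ 0.52457928 -0.055148    0.12567867] [ 5.81403599 -2.8982739  -2.42084245] [-0.42819601 -1.07023748  0.02154786] 0.828284241681376
```

View pics/s7.png

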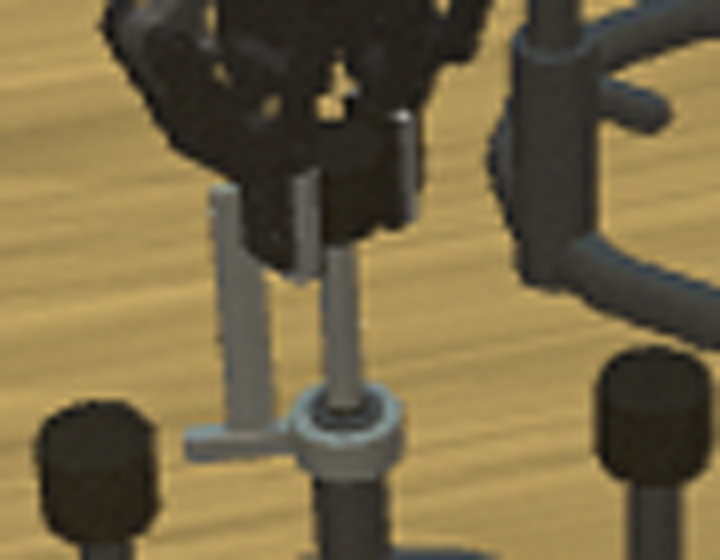

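```bash
python3 -m jog '0 0 0 0.06;0 0 0 0.06;0 0 0 0.06;0 0 0 0.06;0 0 0 0';python3 -m jog '0 0 0 0;0 0 0 0;0 0 0 0'
python3 look.py s8
python3 - <<'E'
from h import *
S=load("s5.npz")
for cam in (0,.2,.4,.6,.7,.8):
    a=np.radians(-67.5)-cam; f=lambda r,z:((proj(S,[.5245+r*np.cos(a),-.0551+r*np.sin(a),z])-[245,205])*8).round(0); print(cam,"tabtop",f(.027,.148),"armtip",f(.047,.061))
E
```

```text
time: 8.83
eef_pos: [0.5246, -0.0553, 0.1257]
tcp_rot: [2.072, 0.292, -2.07]
ft_force: [6.9, -3.5, -1.0]
opening: 0.33
time: 9.08
eef_pos: [0.5246, -0.0552, 0.1257]
tcp_rot: [2.069, 0.296, -2.067]
ft_force: [7.6, -4.5, -2.6]
opening: 0.335
-73.68029404608833 28.629379422251674 [ 0.52462117 -0.05524566  0.12566738] [ 7.58287059 -4.45733326 -2.63100895] [-0.63798308 -1.07430912 -0.01910222] 1.0682847456725642
0 tabtop [248. 212.] armtip [209. 495.]
0.2 tabtop [239. 203.] armtip [193. 477.]
0.4 tabtop [233. 193.] armtip [183. 458.]
0.6 tabtop [231. 182.] armtip [181. 439.]
0.7 tabtop [231. 177.] armtip [182. 429.]
0.8 tabtop [233. 171.] armtip [184. 419.]
```

View pics/s8.png

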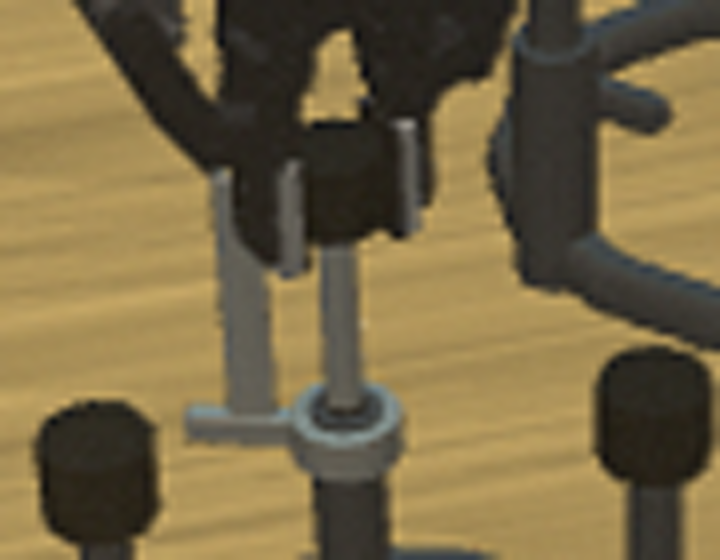

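```bash
python3 -m jog '0 0 0 0.03;0 0 0 0.03;0 0 0 0;0 0 0 0;0 0 0 0'
python3 look.py s9;python3 -m jog '0 0 0 0.03;0 0 0 0.03;0 0 0 0;0 0 0 0;0 0 0 0'
python3 look.py s10
```

```text
time: 9.55
eef_pos: [0.5247, -0.0553, 0.1257]
tcp_rot: [2.103, 0.236, -2.101]
ft_force: [7.8, -4.7, -2.5]
opening: 0.332
-77.11640761057525 28.37683119388137 [ 0.52473361 -0.05530626  0.12570305] [ 7.82952094 -4.71340576 -2.53659782] [-0.67565033 -1.17848569  0.16552502] 1.128258911114957
time: 10.02
eef_pos: [0.525, -0.0554, 0.1257]
tcp_rot: [2.137, 0.175, -2.133]
ft_force: [8.7, -5.2, -4.2]
opening: 0.336
-80.5412740739156 28.66123336900885 [ 0.52495727 -0.05541813  0.1257268 ] [ 8.74266977 -5.19500438 -4.15655686] [-0.73368735 -1.38398634  0.33462162] 1.1881015183270736
```

View pics/s10.png

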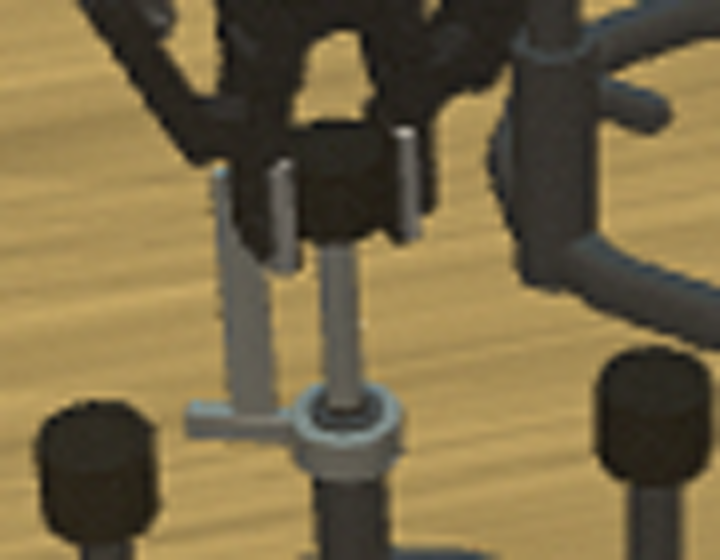

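```bash
python3 -m jog '0 0 0 0;0 0 0 0;0 0 0 0'
python3 - <<'E'
from rig import *
from h import *
o=get_obs();print(o["eef_pos"],o["ft_force"],o["moment"][2],o["opening"]*85.4)
S=capture("scene");S0=load("scene0.npz")
d=np.array([.981,-.196])*.015;ax=np.array([.525,-.0552])
for z in (.131,.135,.139): print(z,proj(S,[*(ax+d),z]), "top back",proj(S,[*(ax-d),z+.024]))
print("check at start: bottom",proj(S,[*(ax+d),.1]),proj(S,[*(ax-d),.124]))
print(S["pixels"].max(axis=2)[216:242,284:292]);print(S0["pixels"].max(axis=2)[230:252,284:292])
print(blobs(S,(244,205,282,280),30)[:1])
# key/cap/spare unchanged?
D=np.abs(S["pixels"].astype(int)-S0["pixels"]).max(axis=2)>40
n,l,s,c=cv2.connectedComponentsWithStats(D.astype(np.uint8));print([r.tolist() for r in s[1:] if r[4]>12])
E
```

```text
time: 10.32
eef_pos: [0.525, -0.0554, 0.1257]
tcp_rot: [2.137, 0.176, -2.133]
ft_force: [8.3, -5.8, -3.7]
opening: 0.33
[ 0.52498348 -0.05540157  0.12573868] [ 8.30642684 -5.78425641 -3.74991255] 0.41020471166382033 28.16405591766682
0.131 [286.8015265  237.53209684] top back [285.82653772 220.8942132 ]
0.135 [286.71272227 236.02586664] top back [285.73655419 219.36775768]
0.139 [286.62351997 234.51288491] top back [285.64617176 217.8345354 ]
check at start: bottom [287.47655136 248.98135694] [286.51067113 232.49966173]
[[168 169 169 171 171 173 174 132]
 [172 171 171 172 172 171 132  66]
 [174 175 177 178 180 174  87  37]
 [179 140 142 142 154 181  93  32]
 [ 30  34  33  32  32  33  35  34]
 [ 40  39  41  38  38  41  41  42]
 [ 43  43  42  43  44  41  41  43]
 [ 43  41  40  43  42  41  42  41]
 [ 45  43  42  40  39  41  44  42]
 [ 43  44  40  43  42  43  42  40]
 [ 43  40  42  42  41  40  38  34]
 [ 40  41  39  37  39  39  36  38]
 [ 41  40  39  39  37  36  38  39]
 [ 40  39  38  39  37  39  38  37]
 [ 41  37  34  40  40  37  40  39]
 [ 42  38  39  38  39  37  37  39]
 [ 39  39  39 
[... 736 characters left out ...]
 43  43  43  45  39]
 [ 43  41  40  46  44  43  42  37]
 [ 43  42  44  44  42  42  43  41]
 [ 42  43  43  44  44  44  42  41]
 [ 42  42  41  44  43  42  43  38]
 [ 43  43  42  41  40  37  36  37]
 [ 38  38  41  41  39  38  56 123]
 [133  74  64  66  60  86 162 177]
 [169 118  94  98  93  93 141 164]
 [160 112  91  97  92  89 129 160]
 [156 109  91  96  93  93 135 177]]
[]
[[0, 0, 61, 161, 3546], [41, 0, 40, 10, 275], [82, 0, 7, 3, 16], [187, 0, 171, 130, 5956], [288, 0, 26, 32, 289], [253, 51, 101, 198, 5620], [306, 66, 1, 15, 15], [354, 80, 5, 38, 100], [232, 99, 4, 12, 23], [289, 103, 28, 6, 62], [311, 109, 15, 18, 177], [329, 123, 24, 5, 89], [258, 141, 14, 8, 34], [268, 255, 15, 13, 87]]
```

```bash
python3 -c "
from rig import *
print(hand_in())"
```

```text
the job is handed in; nothing more can be done
None
```

The job is handed in: I gripped the smallest stand's foot, drew the leg up 35 mm to its mark, and turned the hand clockwise about 69° until the lever was closed. The arm is still holding the foot.

**Last checks before handing in:**
- **Leg:** the foot had moved up 13.0 px in the scene view since the start, against about 13.0 to 13.1 px expected for 35 mm. That puts the leg on its mark to within about 1 mm.
- **Lever:** the arm tip lies where I'd expect for about 0.79 rad. Over the last 7° the hand's turning moment rose to about 0.4 N m while the lever hardly moved, so it is against its stop.
- **Grip:** the opening holds at about 28 mm on the 30 mm foot, with a steady sideways load of about 10 N on the wrist.
- **Bystanders:** a comparison of the scene picture with the first one showed changes only at the arm and the lever. I did not repeat it from the top camera.

**What disagreed:** the first camera position for the foot was about 3 mm off along the jaw direction. I shifted the hand 3 mm to match after the fingers closed. Up to 16 N of upward force showed on the hand before the lift and was gone after it.

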